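# Swap ends on the hex key and lever the vise spindle tight

## Task

The block in the riser vise is only hand-tight: its spindle was spun up with the long arm of the big L-shaped hex key, which is still sticking out of the socket. Draw the key out, swing it round so that its short arm goes fully home in the socket and the long arm stands out to the right as a lever, then press the lever down until the spindle comes to its stop. Leave the key seated in the socket, and do not disturb the screwdriver, file or tin lying round the vise.

Things in the scene. Friction and masses are not known exactly. Their poses are not given: they have to be found in the camera images.
- vise: Fixed self-centring vise on a round riser, 124 x 112 mm foot, 178 mm high over all, with a steel block already in its jaws. Origin: centre of the foot on the bench; x axis runs along the spindle from the socket into the vise (away from the robot), y to the left, z up. The body is 72 mm wide about the spindle axis from 98 mm to 152 mm height; its front plate is 66 mm in front of the origin.
- socket (a point): Centre of the mouth of the hexagon socket in the round spindle end (32 mm across), 77 mm in front of the vise's origin, 130 mm above the bench. The socket is level, 28 mm deep along the vise's x axis, and fits the key's 17 mm hexagon with about 0.5 mm play a side and a chamfered mouth. It turns with the spindle; at joint 0 it has corners at top and bottom, flats left and right.
- socket_floor (a point): Centre of the socket's floor, 28 mm inside the mouth.
- spindle (a joint): Spindle angle in rad, 0 to 0.03 at the start (hand-tight), growing clockwise as seen from the robot (right-hand side goes down). Stiff: it takes about 1.3 N m all the way (11 N down at 120 mm out on the long arm, over 25 N on the short arm), stays where it is left and meets its hard stop at 0.52; under load the long arm runs up to 0.25 rad ahead of it.
- key_grip (a point): On the centre line of the long arm of the loose black L-shaped hex key (0.3 kg, 17 mm across flats), 62 mm from its corner, near the balance point. Axes: x along the long arm towards its end, y along the short arm towards its end. Grip the flats that face +y and -y.
- key_bend (a point): Corner of the key, where the centre lines of both arms meet (inside the bend the bar is rounded, radius 18 mm).
- key_long_end (a point): Centre of the end face of the key's long arm, 150 mm from the corner. At the start it stands about 26 mm deep in the socket; the rest of the arm sticks out towards the robot, sagging about 0.1 rad in the play so that the corner hangs some 15 mm lower; the short arm points left, level.
- key_short_end (a point): Centre of the end face of the key's short arm, 60 mm from the corner. With the short arm fully home in the socket the long arm lies 32 mm in front of the socket's mouth; let go there, its end sinks about 0.1 rad below level until the play is taken up, and the key stays put.
- screwdriver: Red-handled screwdriver, 165 mm long, lying loose in front of and left of the vise; to be left alone.
- needle_file: Orange-handled needle file, 174 mm long, lying loose to the right in front; to be left alone.
- parts_tin: Round metal tin, 53 mm across and 22 mm high, loose to the right of the vise; to be left alone.

How it is judged (in metres and radians):
On the way, in this order (a step that is already met when the one before it is completed fails the run):
1. the key's long arm is drawn clear of the socket (distance between key_long_end and socket above 0.04 m), for 0.1 s.
2. the key's short arm is fully home in the socket, the spindle not yet turned (distance between key_short_end and socket_floor below 0.006 m and value of joint spindle below 0.2 rad), for 0.2 s.
3. the spindle is levered to its stop with the short arm still home (distance between key_short_end and socket_floor below 0.006 m and value of joint spindle above 0.44 rad), for 0.2 s.
At the end, for the whole second after the job is handed in: The spindle stands tight at its stop (more than 0.44 rad of 0.52), the key rests still with its short arm home in the socket (end within 8 mm of the socket floor), and the gripper has let go (value of joint spindle above 0.44 rad and distance between key_short_end and socket_floor below 0.008 m and linear speed of hex_key below 0.02 m/s); the robot touches nothing.
It fails at once if the spindle is turned with anything but the key's short arm in the socket (value of joint spindle above 0.15 rad and distance between key_short_end and socket_floor above 0.012 m).
It fails at once if the screwdriver is moved more than 30 mm (distance of screwdriver from where it was at the start of the episode above 0.03 m).
It fails at once if the needle file is moved more than 30 mm (distance of needle_file from where it was at the start of the episode above 0.03 m).
It fails at once if the tin is moved more than 30 mm (distance of parts_tin from where it was at the start of the episode above 0.03 m).
It also fails if it takes over 48 s, if anything falls off the work surface, if the arm or the gripper's body presses on something with over 40 N, if the wrist force passes 120 N, or if a joint passes its speed limit or range.

## Robot

A 7-joint arm with a two-finger parallel gripper is mounted at the origin on a cart in front of the work surface, level with it; the furniture and walls round the work are solid. World frame = base frame: x ahead of the robot, y to its left, z up, the work surface at z = 0. Lengths are in mm, angles in rad, forces in N, time in s.
With the tool pointing down it reaches from about 425 to 875 mm from the base axis. Payload 9.9 kg.
Tool frame: the origin (TCP) lies at the very end of the fingers, on their centre line; the grasp point (between the pads) lies 19 mm behind it; z points along the fingers, y is the line along which they close (so a half turn about z gives the same grasp; the last joint's range is limited). The gripper opens to 85 mm and grips with 20 to 120 N. Pads are 22 mm wide; open, the fingers measure 114 mm over their backs; the gripper's body (76 mm by 85 mm) begins 54 mm behind the grasp point. The pads swing forward as they close: fully open they stand 13 mm farther back than shut.
Start: joints at [1.212, 0.576, 0.025, 1.437, -0.015, 1.129, -0.057], TCP at [183.169, -649.676, 231.289] pointing down, gripper open.
Joint ranges: [-2.76, 2.76], [-0.34, 2.15], [-1.52, 1.57], [0.19, 2.46], [-1.09, 4.23], [0.17, 1.99], [-2.82, 2.82]. Speed limits (rad/s): [2.22, 2.22, 3.01, 3.01, 3.14, 3.14, 3.14].

## Interface

Orientations are given as [roll, pitch, yaw] about the fixed x, y, z axes, in that order (R = Rz(yaw) Ry(pitch) Rx(roll)).
In Python, from station import status, grab_frame, camera_info, close_job, boxes_of gives the robot as it stands.
- The arm moves only by the tool jog_arm, never from a script. Its argument "series" is a list of rows, each a list of 7 numbers: the shift along the world's x, y, z as a fraction of full scale, then the turn, a rotation vector about the world's x, y, z as a fraction of full scale, then the closure, from -1 (fully open) to 1 (shut), so that 0 is half open. In form: [[x, y, z, rx, ry, rz, claw], ...]. A call has 1 to 5 rows; each row shifts and turns the commanded pose from where the row before left it; what a row does not reach is not made up. Full scale, the value 1, is 20 mm for a shift and 90 degrees for a turn. A row lasts 1/12 s, in which the tool goes at most 41.7 mm and 7.16 degrees, less where a joint would pass 70% of its speed; a pose out of reach is approached as far as the arm can. A call with a number of a shift or a turn outside -1 to 1 is refused whole. A call with a gripper value outside its range is refused whole. The fingers move at their own pace and stop on an object; the grip force is fixed at half the most. Time passes only in rows, so rows that do not move let the fingers close. It gives the time, the measured TCP pose, the force, the opening and the grip force at its end, in the units of the state.
- status.read_state(): the state, without advancing time (a new reading comes with each control period).
- grab_frame(name): name is "scene" or "top" or "wrist"; returns (picture, depth): 420x560x3 uint8, blue, green, red; 420x560 float32, mm along the optical axis (not along the pixel's ray), 0 where there is no reading.
- camera_info(name): a dict with "fovy" (degrees; the focal length in pixels is half the picture's height over the tangent of half this angle, whatever the lens; pixels are square), "cx", "cy" (the principal point, pixels), "k1" (the pictures are not rectified: a ray, as slopes to the right and down, at radius r is drawn at 1 + k1 r^2 times it, then the intrinsics apply), "R" (3x3) and "t" (3): a world point X has camera coordinates R X + t. Camera axes: x right, y down, z forward; pixel columns grow to the right and rows downward; lengths in mm; the calibration is good to about 2 mm. A picture is of the moment at which its call begins: read the wrist's pose just before it. camera_info takes no time and is no camera call; for the wrist camera it gives the pose at the moment of the call.
- close_job(): hands the job in; it is judged then, once.
Trained networks look in the newest picture that a camera, given by its name, has taken for a name from the list of things; names that differ only in an ending like _2 or _b are one class to them, and where a whole thing is asked for, a point or a joint stands for the part that bears it (a point fixed in the world has none). Each returns a list of dicts, best first, with "confidence" (0 to 1); they miss things now and then, are a little off and sometimes report something else, mostly with a low value. They report only what shows in the picture. A call takes as long as a camera call.
- boxes_of(label, camera): "point" ([row, column] in pixels, amid what is visible of it).
The state is a dict: "clock": time; "joints": joint angles; "qd": joint speeds; "joint_efforts": joint torques, N m; "tcp_pos": TCP position; "ee_rot": TCP orientation; "contact_force": force on the tool from outside, world axes, zero at the start; "ft_torque": the same for the moment, N m; "opening": finger opening in mm; "gripper_force": force on a finger pad.
Only numpy, scipy, OpenCV 4.12 (cv2) and the standard library are available. Lean on these libraries where they do the work, as an engineer would, in place of code of your own. Each camera call takes 0.05 s, during which the arm holds its last target. There are 200 camera calls.

## Working session

There is one attempt and no reset: what is moved stays moved. The work goes in short steps, Python scripts to look and compute and a tool call to move; the robot and the scene stay as the last step left them, time stands still between calls to the robot, and variables do not carry over. Pictures are saved under pics/ and viewed, at most 10 in all, crops included, and the job is handed in when it is done.

Besides the shell and the picture viewer there is one more tool, called after "Request:" by a JSON object that holds its "fn" and its "kwargs". jog_arm: Moves the arm, as the interface text tells. Its arguments: {"type":"object","properties":{"series":{"type":"array","items":{"type":"array","items":{"type":"number"}}}},"required":["series"]}

```bash
mkdir -p pics; ls
cat > h.py <<'E'
import numpy as np, cv2
from station import status, grab_frame, camera_info, close_job, boxes_of
def ray(ci,r,c,H=420):
    f=H/2/np.tan(np.radians(ci["fovy"])/2)
    d=np.array([(c-ci["cx"])/f,(r-ci["cy"])/f]); u=d.copy()
    for _ in range(20): u=d/(1+ci["k1"]*(u@u))
    return np.array([u[0],u[1],1.])
def world(ci,r,c,z):
    return np.array(ci["R"]).T@(ray(ci,r,c)*z-np.array(ci["t"]))
def proj(ci,X):
    p=np.array(ci["R"])@np.array(X,float)+np.array(ci["t"]); u=p[:2]/p[2]
    f=210/np.tan(np.radians(ci["fovy"])/2); u=u*(1+ci["k1"]*(u@u))
    return f*u[1]+ci["cy"], f*u[0]+ci["cx"]
def cloud(ci,d):
    f=210/np.tan(np.radians(ci["fovy"])/2)
    r,c=np.mgrid[:420,:560]; a=np.stack([(c-ci["cx"])/f,(r-ci["cy"])/f],-1); u=a.copy()
    for _ in range(20): u=a/(1+ci["k1"]*(u**2).sum(-1,keepdims=True))
    p=np.dstack([u,np.ones(u.shape[:2])])*d[...,None]
    return (p-np.array(ci["t"]))@np.array(ci["R"])
E
python3 - <<'E'
from h import *
print(status.read_state())
for n in("scene","top"):
    im,d=grab_frame(n);ci=camera_info(n);cv2.imwrite(f"pics/{n}0.png",im);np.savez(f"{n}0.npz",im=im,d=d)
    print(n,ci)
    for l in("vise","socket","key_grip","key_bend","key_long_end","key_short_end","screwdriver","needle_file","parts_tin"):
        b=boxes_of(l,n)
        for x in b[:2]:
            r,c=x["point"];z=d[int(r),int(c)];print(l,x["confidence"],np.round([r,c]),np.round(world(ci,r,c,z)))
E
```

```text
pics
{'clock': 0.0, 'joints': array([ 1.21220035,  0.57653289,  0.0248489 ,  1.43791905, -0.01498601,
        1.12902726, -0.05648814]), 'qd': array([ 0.0012573 ,  0.00054261, -0.00030679, -0.00177446,  0.00103121,
        0.00017382, -0.00016481]), 'joint_efforts': array([-1.44589947e-03, -7.65766382e+01,  2.24984765e+00, -2.85969454e+01,
        1.52094924e-02,  1.26438180e-02,  5.18321087e-05]), 'tcp_pos': array([ 183.03172891, -649.22367559,  230.43836678]), 'ee_rot': array([-3.13989396e+00,  1.04455990e-04,  2.74843828e-01]), 'contact_force': array([0.994882  , 0.36176435, 0.12055095]), 'ft_torque': array([ 0.0279379 ,  0.02247488, -0.03470188]), 'gripper_force': 0.0, 'opening': 85.40709653525394}
scene {'fovy': 51.445555735786485, 'cx': 283.74632315021904, 'cy': 216.4705167005517, 'k1': 0.014196547806953272, 'R': array([[-0.67269572, -0.73989992,  0.00534602],
       [-0.3834024 ,  0.34238073, -0.85777505],
       [ 0.63283732, -0.57907128, -0.51399745]]), 't': array([409.58143429, 291.78206678, 718.46433209])}
vise 0.78 [221. 269.] [544. 101. 126.]
socket 0.69 [217. 306.] [625
[... 255 characters left out ...]
9. 228.] [415. 312.  20.]
parts_tin 0.77 [219. 308.] [619. -95.  19.]
top {'fovy': 47.662289234463074, 'cx': 285.6429703054647, 'cy': 216.3328783542529, 'k1': -0.04945110283054985, 'R': array([[ 0.00928759, -0.99946878, -0.0312393 ],
       [-0.98530025, -0.00381776, -0.1707889 ],
       [ 0.17057891,  0.03236631, -0.98481229]]), 't': array([ 81.2473891 , 515.93176155, 864.96138   ])}
vise 0.73 [175. 299.] [563.  58. 175.]
key_grip 0.87 [261. 286.] [425.  82. 113.]
key_bend 0.85 [262. 286.] [423.  81. 109.]
key_long_end 0.81 [260. 287.] [427.  80. 112.]
key_short_end 0.8 [260. 287.] [426.  80. 110.]
screwdriver 0.7 [263. 173.] [427. 305.  19.]
needle_file 0.75 [287. 382.] [ 384. -101.   10.]
```

Run:
```python
import cv2,numpy as np
a=cv2.imread("pics/scene0.png")[120:400,150:430];b=cv2.imread("pics/top0.png")[90:370,150:430]
cv2.imwrite("pics/both.png",cv2.resize(np.hstack([a,b]),None,fx=1.42,fy=1.42))
from h import *
for n in("top","scene"):
    z=np.load(n+"0.npz");P=cloud(camera_info(n),z["d"]);im=z["im"]
    np.save(n+"P.npy",P)
    # vise upper region
    x,y,h=P[...,0],P[...,1],P[...,2]
    m=(z["d"]>0)&(h>85)&(h<125)&(x<470)&(x>300)&(abs(y-60)<80)
    q=P[m];print(n,m.sum(),q.min(0).round(),q.max(0).round())
    for x0 in range(360,470,8):
        s=q[(q[:,0]>=x0)&(q[:,0]<x0+8)]
        if len(s): print(x0,len(s),np.percentile(s,[2,50,98],axis=0)[:,1:].round(0).tolist())
```

```text
top 727 [386.  67. 104.] [470. 140. 123.]
384 89 [[86.0, 107.0], [107.0, 110.0], [137.0, 117.0]]
392 138 [[80.0, 105.0], [109.0, 109.0], [138.0, 112.0]]
400 143 [[76.0, 107.0], [107.0, 110.0], [139.0, 115.0]]
408 43 [[74.0, 107.0], [83.0, 111.0], [90.0, 116.0]]
416 49 [[72.0, 108.0], [81.0, 111.0], [89.0, 117.0]]
424 50 [[72.0, 110.0], [80.0, 113.0], [88.0, 119.0]]
432 41 [[71.0, 109.0], [79.0, 113.0], [86.0, 117.0]]
440 49 [[69.0, 110.0], [78.0, 114.0], [86.0, 119.0]]
448 45 [[69.0, 112.0], [78.0, 116.0], [85.0, 119.0]]
456 45 [[67.0, 113.0], [76.0, 116.0], [83.0, 120.0]]
464 35 [[67.0, 114.0], [76.0, 116.0], [83.0, 122.0]]
scene 489 [387.  65. 104.] [469. 140. 125.]
384 19 [[85.0, 108.0], [100.0, 110.0], [129.0, 117.0]]
392 78 [[80.0, 106.0], [106.0, 108.0], [139.0, 116.0]]
400 165 [[75.0, 106.0], [115.0, 112.0], [139.0, 121.0]]
408 30 [[73.0, 108.0], [78.0, 112.0], [138.0, 121.0]]
416 33 [[72.0, 109.0], [75.0, 113.0], [90.0, 123.0]]
424 32 [[71.0, 109.0], [75.0, 113.0], [88.0, 124.0]]
432 30 [[70.0, 111.0], [73.0, 114.0], [86.0, 124.0]]
440 28 [[69.0, 112.0], [72.0, 115.0], [84.0, 123.0]]
448 26 [[67.0, 112.0], [73.0, 116.0], [85.0, 123.0]]
456 27 [[67.0, 112.0], [72.0, 116.0], [83.0, 123.0]]
464 21 [[65.0, 114.0], [69.0, 118.0], [82.0, 124.0]]
```

View pics/both.png

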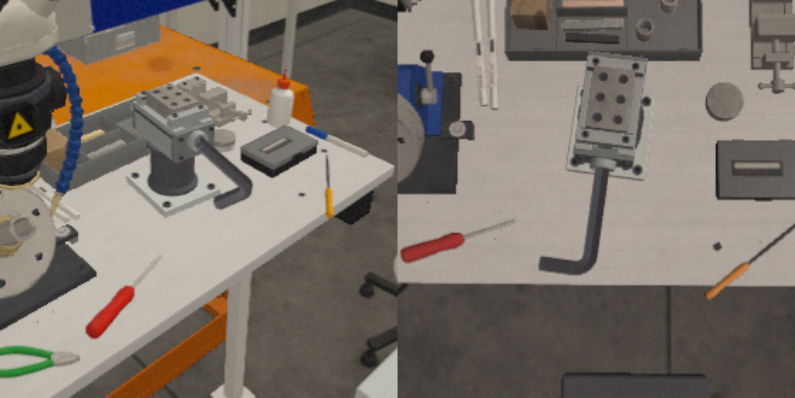

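The scene view shows the key sticking out of the vise towards the robot with its short arm pointing left. The top view shows the vise yawed by about -0.13 rad, the screwdriver to the left, and the file and tin well to the right. Next I fit the vise and key.

Run:
```python
from h import *
from scipy.optimize import minimize
for n in("top","scene"):
    z=np.load(n+"0.npz");P=np.load(n+"P.npy")
    x,y,h=P[...,0],P[...,1],P[...,2];ok=(z["d"]>0)&(abs(y-60)<110)&(x>440)&(x<720)
    for lo,hi in((-1,3),(8,16),(140,148),(148,156),(165,172),(172,184)):
        m=ok&(h>lo)&(h<hi)
        if lo>100: 
            q=P[m][:,:2].astype(np.float32);print(n,lo,len(q),[np.round(v,1) for v in cv2.minAreaRect(q)], P[m].min(0).round(),P[m].max(0).round(), np.median(P[m][:,2]))
        if lo==8 : 
            q=P[m&(abs(y-60)<85)&(x<640)][:,:2].astype(np.float32);print(n,lo,len(q),[np.round(v,1) for v in cv2.minAreaRect(q)])
    # key long arm line
    m=(z["d"]>0)&(x>412)&(x<462)&(h>95)&(h<128)&(abs(y-78)<18)
    q=P[m]; c=q.mean(0);u,s,v=np.linalg.svd(q-c);print("arm",c.round(1),v[0].round(3))
    m=(z["d"]>0)&(x>375)&(x<412)&(h>95)&(h<128)&(y>98)&(y<136)
    q=P[m]; c=q.mean(0);u,s,v=np.linalg.svd(q-c);print("short",c.round(1),v[0].round(3),q[:,0].min(),q[:,0].max())
    # box right
    m=(z["d"]>0)&(h>15)&(h<80)&(x>350)&(x<720)&(y<-20)&(y>-250);q=P[m];print("right objs",q.min(0).round(),q.max(0).round())
    m=(z["d"]>0)&(h>5)&(h<15)&(x>330)&(x<480)&(y<-20)&(y>-250);q=P[m];print("file",q[q[:,1].argmax()].round(),q[q[:,1].argmin()].round())
# profile of column along top view: heights near key line
z=np.load("top0.npz");P=np.load("topP.npy")
P=P[z["d"]>0];e=np.array([np.cos(.125),-np.sin(.125)]);nn=np.array([np.sin(.125),np.cos(.125)])
s=(P[:,:2]-[440,78])@e;t=(P[:,:2]-[440,78])@nn
for s0 in range(16,90,4):
    m=(s>=s0)&(s<s0+4)&(abs(t)<25)&(P[:,2]>90);q=P[m]
    if m.sum(): print(s0,m.sum(),t[m].min().round(1),t[m].max().round(1),np.percentile(q[:,2],[5,50,95]).round())
```

```text
top 8 711 [array([587.4,  58.7]), array([112.2, 119.1]), np.float64(82.6)]
top 140 289 [array([586.4,  58.5]), array([ 73.4, 147.1]), np.float64(82.4)] [513.  14. 140.] [663. 102. 148.] 145.67354144746335
top 148 843 [array([584.7,  59.1]), array([ 73.4, 142.2]), np.float64(82.5)] [514.  14. 148.] [659. 102. 156.] 151.02478720241947
top 165 697 [array([590. ,  58.2]), array([ 69.9, 107. ]), np.float64(82.7)] [533.  18. 165.] [646.  99. 172.] 168.719529781198
top 172 1332 [array([589.8,  55.1]), array([60.2, 99.5]), np.float64(83.2)] [538.  27. 172.] [642.  90. 181.] 176.59454445868187
arm [436.9  78.8 113.8] [-0.984  0.151 -0.1  ]
short [396.3 116.7 109.7] [-0.163 -0.987 -0.005] 386.14656656874564 407.00028227292853
right objs [ 391. -250.   15.] [720. -20.  79.]
file [362. -71.   8.] [ 472. -215.    5.]
scene 8 653 [array([582.,  61.]), array([113., 112.]), np.float64(82.3)]
scene 140 265 [array([578. ,  89.5]), array([150.,  64.]), np.float64(20.8)] [512.  33. 140.] [660. 106. 148.] 144.24843320689894
scene 148 311 [array([584.9,  60.4]), array([ 73.8, 124.2]), np.float64(82.7)] [5
[... 451 characters left out ...]
js [ 490. -250.   15.] [720. -75.  79.]
file [359. -69.   6.] [ 467. -208.    7.]
16 22 -8.5 7.3 [113. 116. 118.]
20 25 -8.2 8.0 [114. 116. 118.]
24 23 -7.6 8.4 [114. 116. 122.]
28 19 -7.0 7.3 [114. 116. 119.]
32 25 -8.4 7.9 [114. 117. 120.]
36 24 -7.9 8.3 [114. 117. 120.]
40 20 -7.3 7.0 [114. 118. 121.]
44 23 -8.6 7.5 [115. 118. 121.]
48 24 -8.1 8.1 [116. 119. 122.]
52 23 -7.6 8.3 [117. 119. 123.]
56 21 -8.7 7.6 [117. 119. 122.]
60 23 -8.2 8.0 [118. 120. 122.]
64 25 -7.8 8.1 [117. 121. 126.]
68 21 -8.6 7.2 [118. 120. 123.]
72 53 -15.3 14.6 [118. 126. 145.]
76 57 -16.4 15.0 [120. 142. 147.]
80 47 -25.0 24.0 [132. 142. 147.]
84 123 -24.7 24.3 [109. 144. 150.]
88 69 -23.6 24.9 [147. 149. 152.]
```

Run:
```python
from h import *
out=[]
for n,(r0,c0) in(("scene",(190,270)),("top",(170,240))):
    ci=camera_info(n);im=np.load(n+"0.npz")["im"].copy()
    im=im[r0:r0+95,c0:c0+95];im=cv2.resize(im,None,fx=4.2,fy=4.2,interpolation=cv2.INTER_CUBIC);im=cv2.convertScaleAbs(im,alpha=1.5,beta=25)
    for zm,col in((129,(0,255,0)),(113,(0,0,255))):
        S=np.array([510.5,69,zm]);d=np.array([.991*.995,-.131*.995,.1]);K=S-d*124;sh=K+60*np.array([.131,.991,0])
        pts=[proj(ci,X) for X in(S,K,sh)]
        p=[(int((c-c0+.5)*4.2),int((r-r0+.5)*4.2)) for r,c in pts]
        cv2.line(im,p[0],p[1],col,1);cv2.line(im,p[1],p[2],col,1)
    out.append(im)
cv2.imwrite("pics/ov.png",np.hstack(out))
```

```text
(no output)
```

View pics/ov.png

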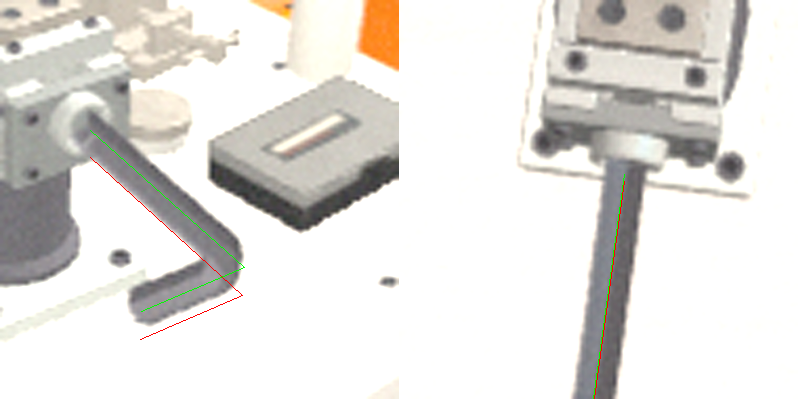

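The green model line (mouth axis at about 129 mm, sag 0.1 rad) matches the key in both views. The depth reading on the black key is biased low, so I use the model. I'll go round at a safe radius, turning towards yaw 3.0.

Request:
{"fn": "jog_arm", "kwargs": {"series": [[0.95,0.9,0,0,0,0.046,0],[0.95,0.9,0,0,0,0.046,0],[0.95,0.9,0,0,0,0.046,0],[0.95,0.9,0,0,0,0.046,0],[0.95,0.9,0,0,0,0.046,0]]}}

```text
clock: 1.42
tcp_pos: [279.0, -558.8, 231.4]
ee_rot: [3.141, 0.0, 0.64]
contact_force: [-0.1, -0.4, -0.3]
opening: 42.7
gripper_force: 0.0
```

Request:
{"fn": "jog_arm", "kwargs": {"series": [[0.95,0.9,0,0,0,0.046,0],[0.95,0.9,0,0,0,0.046,0],[0.95,0.9,0,0,0,0.046,0],[0.95,0.9,0,0,0,0.046,0],[0.95,0.9,0,0,0,0.046,0]]}}

```text
clock: 1.83
tcp_pos: [374.0, -468.8, 231.5]
ee_rot: [3.141, 0.0, 1.001]
contact_force: [0.6, 0.1, 0.7]
opening: 43.1
gripper_force: 0.0
```

Request:
{"fn": "jog_arm", "kwargs": {"series": [[0.95,0.9,0,0,0,0.046,0],[0.95,0.9,0,0,0,0.046,0],[0.95,0.9,0,0,0,0.046,0],[0.95,0.9,0,0,0,0.046,0],[0,1,0,0,0,0.046,0]]}}

```text
clock: 2.25
tcp_pos: [452.9, -376.0, 231.3]
ee_rot: [3.139, -0.001, 1.365]
contact_force: [-0.5, -0.1, 0.0]
opening: 42.7
gripper_force: 0.0
```

Request:
{"fn": "jog_arm", "kwargs": {"series": [[0,1,0,0,0,0.046,0],[0,1,0,0,0,0.046,0],[0,1,0,0,0,0.046,0],[0,1,0,0,0,0.046,0],[0,1,0,0,0,0.046,0]]}}

```text
clock: 2.67
tcp_pos: [449.1, -276.8, 231.5]
ee_rot: [3.141, 0.0, 1.723]
contact_force: [0.7, 0.0, 0.9]
opening: 42.7
gripper_force: 0.0
```

Request:
{"fn": "jog_arm", "kwargs": {"series": [[0,1,0,0,0,0.046,0],[0,1,0,0,0,0.046,0],[0,1,0,0,0,0.046,0],[0,1,0,0,0,0.046,0],[0,1,0,0,0,0.046,0]]}}

```text
clock: 3.08
tcp_pos: [449.1, -176.8, 231.5]
ee_rot: [3.141, 0.001, 2.085]
contact_force: [0.7, 0.4, 0.4]
opening: 43.1
gripper_force: 0.0
```

Request:
{"fn": "jog_arm", "kwargs": {"series": [[0,1,0,0,0,0.048,0],[0,1,0,0,0,0.048,0],[0,1,0,0,0,0.048,0],[0,1,0,0,0,0.048,0],[0,1,0,0,0,0.048,0]]}}

```text
clock: 3.5
tcp_pos: [449.1, -76.8, 231.5]
ee_rot: [3.142, 0.001, 2.462]
contact_force: [0.2, -0.2, -0.7]
opening: 42.7
gripper_force: 0.0
```

Request:
{"fn": "jog_arm", "kwargs": {"series": [[0.1,1,0,0,0,0.048,0],[0.1,1,0,0,0,0.048,0],[0.1,1,0,0,0,0.048,0],[0.1,1,0,0,0,0.048,0],[0.1,1,0,0,0,0.048,0]]}}

```text
clock: 3.92
tcp_pos: [459.2, 23.2, 231.5]
ee_rot: [-3.141, 0.001, 2.839]
contact_force: [0.4, 0.4, -0.4]
opening: 42.5
gripper_force: 0.0
```

Request:
{"fn": "jog_arm", "kwargs": {"series": [[0.05,0.9,0,0,0,0.048,0],[0.05,0.9,0,0,0,0.05,0],[0.05,0.8,0,0,0,0,0]]}}

```text
clock: 4.17
tcp_pos: [462.2, 75.4, 231.4]
ee_rot: [3.141, 0.0, 2.994]
contact_force: [-0.3, 0.1, 0.6]
opening: 42.7
gripper_force: 0.0
```

Run:
```python
from h import *
s=status.read_state();print(s["tcp_pos"],s["ee_rot"],s["joints"].round(2))
im,d=grab_frame("wrist");ci=camera_info("wrist");cv2.imwrite("pics/w1.png",im)
print(np.round(-ci["R"].T@ci["t"]),d[200:220,270:290].mean())
S=np.array([510.5,69,129]);dd=np.array([.991*.995,-.131*.995,.1]);K=S-dd*124
for X in(S,K,K+75*dd): p=proj(ci,X);print(np.round(p));cv2.circle(im,(int(p[1]),int(p[0])),4,(0,255,0),-1)
for l in("key_grip","key_bend","socket","key_short_end"):
    for b in boxes_of(l,"wrist")[:1]:print(l,b)
cv2.imwrite("pics/w1o.png",im)
```

```text
[462.21774372  75.39137067 231.44836741] [3.14146364e+00 3.74264713e-04 2.99440561e+00] [ 0.36  0.35 -0.83  1.94  0.31  0.98  0.81]
[389.  89. 375.] 282.22266
[270. 281.]
[112. 278.]
[211. 280.]
key_grip {'point': [155.2, 288.9], 'confidence': 0.78}
key_bend {'point': [155.3, 287.2], 'confidence': 0.69}
socket {'point': [283.5, 283.6], 'confidence': 0.71}
key_short_end {'point': [155.9, 289.5], 'confidence': 0.77}
```

View pics/w1o.png

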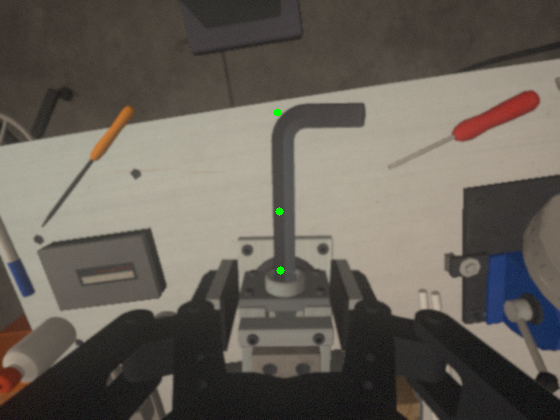

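The wrist view shows the key shaft at column ~284 against a predicted 280, so the key sits about 2-3 mm further left. The gripper is aligned otherwise. I'll shift 2 mm left and descend.

Request:
{"fn": "jog_arm", "kwargs": {"series": [[0,0.1,-1,0,0,0,0],[0,0,-1,0,0,0,0],[0,0,-1,0,0,0,0],[0,0,-1,0,0,0,0],[0,0,-0.7,0,0,0,0]]}}

```text
clock: 4.83
tcp_pos: [461.7, 74.7, 135.8]
ee_rot: [-3.141, -0.001, 2.987]
contact_force: [0.6, 0.2, 0.3]
opening: 42.8
gripper_force: 0.0
```

Run:
```python
from h import *
im,d=grab_frame("wrist");ci=camera_info("wrist");s=status.read_state();print(s["tcp_pos"],s["contact_force"])
S=np.array([510.5,69,129]);dd=np.array([.991*.995,-.131*.995,.1]);K=S-dd*124
T=s["tcp_pos"]+[0,0,19]
for X,c in((S,0),(K,0),(K+75*dd,0),(T,1)): p=proj(ci,X);print(np.round(p));cv2.circle(im,(int(p[1]),int(p[0])),3,((0,255,0),(0,0,255))[c],-1)
cv2.imwrite("pics/w2o.png",im)
```

```text
[460.74798229  74.41173504 134.04927558] [-0.76547544  0.49009645 -1.9353435 ]
[355. 288.]
[115. 283.]
[268. 286.]
[296. 284.]
```

View pics/w2o.png

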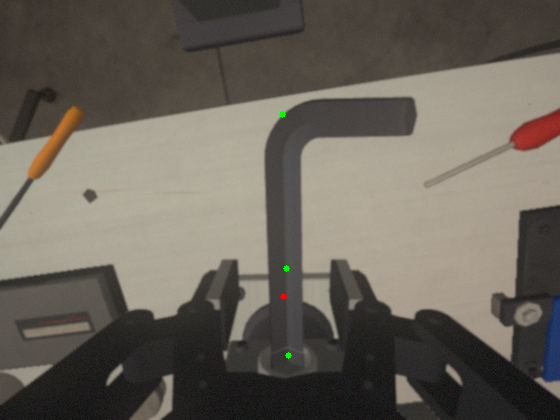

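The key shaft (column ~284) lies exactly on the gripper centre (red dot, column 284). I'll descend and close.

Request:
{"fn": "jog_arm", "kwargs": {"series": [[0,0,-0.9,0,0,0,0],[0,0,-0.55,0,0,0,0],[0,0,0,0,0,0,0]]}}

```text
clock: 5.13
tcp_pos: [461.3, 75.2, 106.9]
ee_rot: [-3.14, -0.002, 2.988]
contact_force: [0.4, 0.3, -0.3]
opening: 42.7
gripper_force: 0.0
```

Request:
{"fn": "jog_arm", "kwargs": {"series": [[0,0,0,0,0,0,1],[0,0,0,0,0,0,1],[0,0,0,0,0,0,1],[0,0,0,0,0,0,1],[0,0,0,0,0,0,1]]}}

```text
clock: 5.55
tcp_pos: [462.5, 76.3, 108.9]
ee_rot: [3.141, 0.001, 2.989]
contact_force: [0.4, -0.7, 1.3]
opening: 15.8
gripper_force: 61.9
```

Request:
{"fn": "jog_arm", "kwargs": {"series": [[-0.35,0.048,-0.036,0,0,0,1],[-0.35,0.048,-0.036,0,0,0,1],[-0.35,0.048,-0.036,0,0,0,1],[-0.35,0.048,-0.036,0,0,0,1]]}}

```text
clock: 5.88
tcp_pos: [433.3, 80.2, 105.4]
ee_rot: [-3.141, -0.0, 2.989]
contact_force: [0.5, -0.4, -3.1]
opening: 15.5
gripper_force: 61.3
```

Run:
```python
from h import *
for i in range(3): s=status.read_state();print(s["tcp_pos"],s["ee_rot"],s["contact_force"],s["joints"].round(2));grab_frame("top")
```

```text
[433.29557038  80.24376109 105.36365171] [-3.14147069e+00 -3.08274410e-04  2.98924946e+00] [ 0.47279748 -0.37792897 -3.14713997] [ 0.22  0.49 -0.71  2.17  0.52  0.66  0.56]
[431.29860758  80.12729285 105.0399761 ] [-3.14032219e+00 -2.23159365e-03  2.99012917e+00] [-3.60491209  0.53913248 -2.73150536] [ 0.22  0.49 -0.71  2.17  0.52  0.66  0.56]
[432.09011638  80.02968828 105.09353771] [-3.14029341e+00 -1.95194490e-03  2.99038507e+00] [ 0.33332331 -0.32198846 -2.53987722] [ 0.22  0.49 -0.71  2.17  0.52  0.66  0.56]
```

Request:
{"fn": "jog_arm", "kwargs": {"series": [[-0.25,0.03,0,0,0,0,1],[-0.25,0.03,0,0,0,0,1],[0,0,0,0,0,-0.076,1],[0,0,0,0,0,-0.076,1],[0,0,0,0,0,-0.076,1]]}}

```text
clock: 6.45
tcp_pos: [423.7, 81.3, 105.3]
ee_rot: [-3.141, -0.0, 2.625]
contact_force: [-0.2, 0.4, -2.6]
opening: 15.4
gripper_force: 61.3
```

Request:
{"fn": "jog_arm", "kwargs": {"series": [[0,0,0,0,0,-0.076,1],[0,0,0,0,0,-0.076,1],[0,0,0,0,0,-0.076,1],[0,0,0,0,0,-0.076,1],[0,0,0,0,0,-0.076,1]]}}

```text
clock: 6.87
tcp_pos: [423.7, 81.4, 105.4]
ee_rot: [-3.141, -0.0, 2.028]
contact_force: [-0.2, 0.2, -3.7]
opening: 15.3
gripper_force: 61.3
```

Request:
{"fn": "jog_arm", "kwargs": {"series": [[0,0,0,0,0,-0.076,1],[0,0,0,0,0,-0.076,1],[0,0,0,0,0,-0.076,1],[0,0,0,0,0,-0.076,1],[0,0,0,0.031,-0.004,0,1]]}}

```text
clock: 7.28
tcp_pos: [424.1, 84.5, 105.5]
ee_rot: [3.136, -0.049, 1.553]
contact_force: [-0.8, 0.8, -3.6]
opening: 15.6
gripper_force: 61.3
```

Request:
{"fn": "jog_arm", "kwargs": {"series": [[0,0,0,0.031,-0.004,0,1],[0,0,0,0,0,0,1]]}}

```text
clock: 7.45
tcp_pos: [423.3, 79.8, 105.1]
ee_rot: [3.132, -0.099, 1.554]
contact_force: [0.3, -0.1, -2.7]
opening: 15.4
gripper_force: 61.3
```

Run:
```python
from h import *
for n in("scene","top","wrist"):
    im,d=grab_frame(n);np.savez(n+"1.npz",im=im,d=d);cv2.imwrite(f"pics/{n}1.png",im)
s=status.read_state();print(s["tcp_pos"],s["ee_rot"],s["contact_force"],s["joints"].round(2),s["clock"])
im=cv2.imread("pics/wrist1.png");b=cv2.imread("pics/scene1.png")[130:330,180:380]
cv2.imwrite("pics/c1.png",np.hstack([im,cv2.resize(b,(240,240),interpolation=2) if 0 else cv2.copyMakeBorder(cv2.resize(b,(240,240)),0,180,0,0,0)]))
```

```text
[424.0528526   81.23799061 105.40388652] [ 3.13078106 -0.09653349  1.55646934] [ 0.13566989  0.65669481 -3.38870278] [ 0.06  0.42 -0.39  2.22  0.14  0.49 -0.42] 7.6
```

View pics/c1.png

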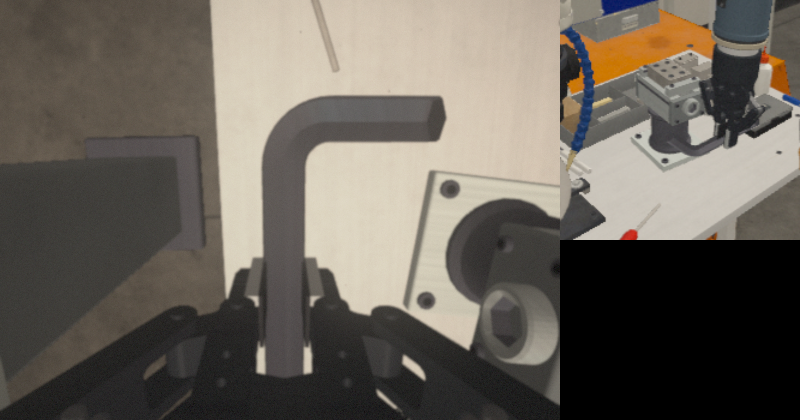

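Run:
```python
from h import *
ci=camera_info("wrist")
def atz(r,c,z):
    o=-ci["R"].T@ci["t"];v=ci["R"].T@ray(ci,r,c);return o+v*(z-o[2])/v[2]
# wrist image: end-face hexagon centre, arms; nominal z
s=status.read_state();T=s["tcp_pos"]
print("cam",-ci["R"].T@ci["t"],"T",T)
print("short end",atz(119,438,120.7)); print("short axis mid",atz(118,370,128.5)); print("long axis",atz(220,284,128.5))
print("ring face",atz(323,503,130))
y=1.556+np.pi/2*0; ex=np.array([np.cos(s["ee_rot"][2]-np.pi/2),np.sin(s["ee_rot"][2]-np.pi/2),0]);print("short dir model",ex)
n=np.array([-ex[1],ex[0],0]);up=np.array([0,-.1,.995]);G=T+15.4*up
K=G+75*n;E=K+60*ex;print("model G,K,E",G,K,E)
for X in(K,E,G,[510.5,69,130]):print(np.round(proj(ci,X)))
z=np.load("wrist1.npz")["im"];print(z[119,425:455].sum(-1).tolist())
```

```text
cam [423.04774398 141.29271506 254.99874759] T [424.0528526   81.23799061 105.40388652]
short end [485.23613011 150.91854115 120.7       ]
short axis mid [456.21622296 150.95932013 128.5       ]
long axis [423.932986   113.01674071 128.5       ]
ring face [515.10214052  67.43990628 130.        ]
short dir model [ 0.99989737 -0.0143265   0.        ]
model G,K,E [424.0528526   79.69799061 120.72688652] [425.12733977 154.6902934  120.72688652] [485.12118199 153.83070366 120.72688652]
[111. 285.]
[111. 438.]
[291. 285.]
[320. 493.]
[281, 273, 250, 216, 218, 215, 224, 209, 220, 212, 205, 211, 216, 204, 209, 220, 219, 220, 221, 245, 344, 478, 568, 595, 599, 600, 598, 596, 600, 599]
```

Request:
{"fn": "jog_arm", "kwargs": {"series": [[0,0,0.2,0,0,-0.037,1],[0,0,0.25,0,0,-0.037,1],[0,0,0,0,0,0,1]]}}

```text
clock: 7.85
tcp_pos: [424.3, 82.2, 115.0]
ee_rot: [3.129, -0.097, 1.44]
contact_force: [1.0, -0.1, -3.3]
opening: 15.3
gripper_force: 61.3
```

Request:
{"fn": "jog_arm", "kwargs": {"series": [[0.08,-0.75,0,0,0,0,1],[0.08,-0.75,0,0,0,0,1],[0.08,-0.75,0,0,0,0,1],[0.08,-0.75,0,0,0,0,1],[0.06,-0.7,0,0,0,0,1]]}}

```text
clock: 8.27
tcp_pos: [432.0, 7.1, 114.3]
ee_rot: [3.13, -0.097, 1.444]
contact_force: [0.5, 0.9, -2.7]
opening: 15.9
gripper_force: 61.3
```

Request:
{"fn": "jog_arm", "kwargs": {"series": [[0,0,0,0,0,0,1],[0,0,0,0,0,0,1]]}}

```text
clock: 8.43
tcp_pos: [431.9, 7.3, 114.3]
ee_rot: [3.13, -0.097, 1.442]
contact_force: [0.3, 0.1, -2.9]
opening: 15.6
gripper_force: 61.3
```

Run:
```python
from h import *
s=status.read_state();print(s["tcp_pos"],s["ee_rot"],s["contact_force"],s["clock"])
ims={}
for n in("scene","wrist"):
    im,d=grab_frame(n);np.savez(n+"2.npz",im=im);ims[n]=im
ci=camera_info("wrist");T=s["tcp_pos"]
E=T+[69,63,15.3]
print("E",E,[np.round(proj(camera_info(n),X)) for n in ims for X in(E,[511,69,130])])
a=ims["scene"][195:265,260:330];a=cv2.convertScaleAbs(cv2.resize(a,(420,420),interpolation=2),alpha=1.4,beta=15)
b=ims["wrist"][60:260,300:500];r,c=(int(v) for v in proj(ci,[511,69,130]));r0=max(0,min(r-110,220));c0=max(0,min(c-120,360));print(r0,c0)
b=cv2.resize(ims["wrist"][r0:r0+200,c0:c0+200],(380,380),interpolation=2);b=cv2.copyMakeBorder(b,0,40,0,0,0)
cv2.imwrite("pics/p2.png",np.hstack([a,b]))
```

```text
[431.87413823   7.2886104  114.26034049] [ 3.1304949  -0.0971011   1.44153579] [ 0.29834992  0.08968182 -2.94302638] 8.4333
E [500.87413823  70.2886104  129.56034049] [array([222., 294.]), array([220., 291.]), array([119., 439.]), array([120., 465.])]
9 344
```

View pics/p2.png

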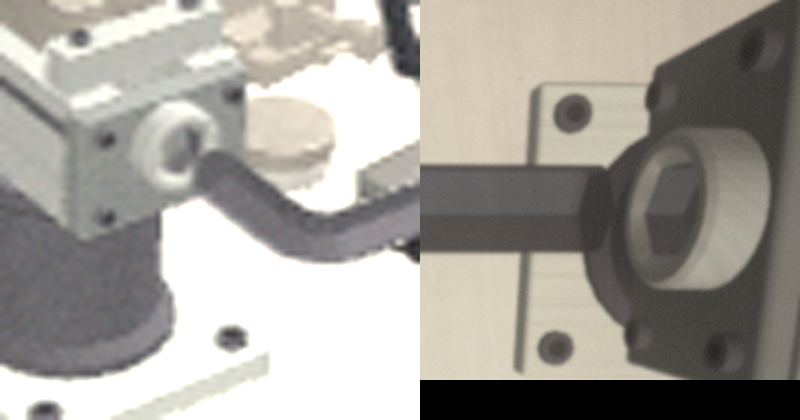

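The wrist crop shows the short arm in front of the socket, about 1 mm left of the mouth centre. The ridge looks slightly rolled, so I check the levelness numerically from depth slopes.

Run:
```python
from h import *
im,d=grab_frame("wrist");ci=camera_info("wrist");s=status.read_state();T=s["tcp_pos"]
P=cloud(ci,d);v=d>0
e=np.array([.991,-.131,0]);n=np.array([.131,.991,0])
Q=P-T;a=Q@e;b=Q@n;h=P[...,2]
print("valid",v[100:300,250:460].mean())
m=v&(abs(a)<14)&(b>18)&(b<58)&(h>95)&(h<150);q=np.c_[b[m],h[m]];print("long",m.sum(),np.polyfit(q[:,0],q[:,1],1),q[:,1].mean())
for lo in(20,30,40,50):
    k=m&(b>lo)&(b<lo+10);print(lo,k.sum(),np.median(h[k]),np.percentile(a[k],[2,98]).round(1))
m=v&(a>25)&(a<55)&(b>55)&(b<90)&(h>95)&(h<150);print("short",m.sum(),np.polyfit(a[m],h[m],1),np.polyfit(a[m],b[m],1),h[m].mean())
# roll of short arm: facet heights across b
for lo in np.arange(58,90,2.):
    k=m&(b>=lo)&(b<lo+2)
    if k.sum()>10: print(lo,k.sum(),np.median(h[k]).round(1))
print("cross long facets")
m=v&(abs(a)<14)&(b>20)&(b<55)&(h>95)
for lo in np.arange(-12,12,2.):
    k=m&(a>=lo)&(a<lo+2)
    if k.sum()>10: print(lo,k.sum(),np.median(h[k]).round(1))
```

```text
valid 0.9963571428571428
long 4004 [-6.02115764e-03  1.22859966e+02] 122.62746957534156
20 945 122.3529532564886 [-9.5  7.6]
30 986 122.30151789473459 [-9.5  7.5]
40 1010 122.16923034824495 [-9.6  7.4]
50 874 122.364952305724 [-9.5  8.2]
short 3412 [4.84553127e-03 1.22923580e+02] [1.19078183e-02 7.08923179e+01] 123.11706994456146
60.0 14 124.6
62.0 361 124.3
64.0 361 123.0
66.0 347 121.8
68.0 315 120.8
70.0 362 120.4
72.0 385 121.5
74.0 377 122.6
76.0 408 123.7
78.0 482 126.7
cross long facets
-10.0 412 124.3
-8.0 399 123.0
-6.0 380 121.8
-4.0 341 120.7
-2.0 395 119.9
0.0 341 120.7
2.0 383 121.9
4.0 392 123.0
6.0 426 124.5
```

Run:
```python
from h import *
from scipy.optimize import least_squares
im,d=grab_frame("wrist");ci=camera_info("wrist");s=status.read_state();T=s["tcp_pos"];print(T,s["ee_rot"])
P=cloud(ci,d);v=d>0
e=np.array([.991,-.131,0]);n=np.array([.131,.991,0])
Q=P-T;a=Q@e;b=Q@n;h=P[...,2]
for lo in range(60,104,2):
    k=v&(a>=lo)&(a<lo+2)&(abs(b-69)<30)&(h>100)
    if k.sum()>5: print(lo,k.sum(),np.percentile(b[k],[2,98]).round(1),np.percentile(h[k],[2,50,98]).round(1))
for a0,a1 in((82,86),(83,89)):
    k=v&(a>a0)&(a<a1)&(h>132)&(h<152)&(abs(b-69)<17);q=np.c_[b[k],h[k]]
    f=least_squares(lambda p:np.hypot(q[:,0]-p[0],q[:,1]-p[1])-p[2],[69,130,16],loss="soft_l1");g=least_squares(lambda p:np.hypot(q[:,0]-p[0],q[:,1]-p[1])-16,[69,130],loss="soft_l1")
    print(len(q),f.x.round(2),g.x.round(2))
# front plate yaw: plate front face points
k=v&(h<128)&(h>100)&(a>84)&(a<105)&(abs(b-69)>18)&(abs(b-69)<34)
print("plate",k.sum(),np.polyfit(b[k],a[k],1) if k.sum()>20 else "")
k=v&(h>146)&(h<156)&(a>90)&(a<130)&(abs(b-69)<40);print("top edge",k.sum())
for lo in range(40,100,6):
    kk=k&(b>=lo)&(b<lo+6)
    if kk.sum()>5: print(lo,a[kk].min().round(1))
```

```text
[431.71547627   8.3537154  114.41398468] [ 3.13041365 -0.09766661  1.44303887]
70 12 [58.7 84.3] [125.9 139.4 145.3]
72 1699 [55.6 84.4] [117.1 134.4 146.4]
74 923 [55.8 84.7] [119.4 138.  147. ]
76 715 [55.6 83.8] [120.3 142.  147.1]
78 837 [40.3 97.9] [108.  141.7 147. ]
80 1297 [39.7 98.7] [107.1 141.5 146.9]
82 4633 [40.  98.1] [103.8 136.9 149.3]
84 2847 [40.4 98. ] [106.3 147.1 150.5]
86 1053 [40.4 98.1] [148.1 149.5 150.7]
88 1105 [40.  96.7] [148.3 149.6 152.6]
90 889 [39.7 85.9] [148.2 150.  153.5]
92 458 [39.7 74. ] [148.3 150.5 153.2]
94 117 [39.3 66.4] [147.9 150.8 153.2]
2422 [ 69.65 131.92  17.6 ] [ 69.48 133.82]
3011 [ 69.75 131.36  18.97] [ 69.44 134.75]
plate 576 [-4.30073778e-04  8.42710110e+01]
top edge 1696
40 90.0
46 90.0
52 90.0
58 90.0
64 90.0
70 90.0
76 90.0
82 90.0
88 90.0
```

```bash
cat > m.py <<'E'
from h import *
from scipy.optimize import least_squares
im,d=grab_frame("wrist");ci=camera_info("wrist");s=status.read_state();T=s["tcp_pos"]
P=cloud(ci,d);v=d>0
e=np.array([.991,-.131,0]);n=np.array([.131,.991,0])
Q=P-T;a=Q@e;b=Q@n;h=P[...,2]
k=v&(a>73)&(a<81)&(h>133)&(h<150)&(abs(b-69)<17);q=np.c_[b[k],h[k]]
g=least_squares(lambda p:np.hypot(q[:,0]-p[0],q[:,1]-p[1])-p[2],[69,130,16],loss="soft_l1")
g2=least_squares(lambda p:np.hypot(q[:,0]-p[0],q[:,1]-p[1])-16,[69,130],loss="soft_l1")
print("ring",len(q),g.x.round(2),g2.x.round(2))
for a0,a1 in((28,40),(40,52)):
    k=v&(a>a0)&(a<a1)&(b>58)&(b<90)&(h>100)&(h<127.5)
    q=np.c_[b[k],h[k]]
    f=least_squares(lambda p:q[:,1]-(p[1]-9.81+abs(q[:,0]-p[0])*.577),[70,130],loss="soft_l1");print("short",a0,len(q),f.x.round(2),np.percentile(q[:,0],[1,99]).mean().round(2))
k=v&(a>20)&(a<72)&(b>55)&(b<90)&(h>110)&(h<135);print("a max of key",np.percentile(a[k&(a<70)],[99,99.9]),"mouth a",np.percentile(a[v&(abs(b-69)<15)&(h>133)&(h<147)&(a>66)],[1,5]))
print(s["tcp_pos"],s["contact_force"],s["clock"])
E
python3 m.py;python3 m.py
```

```text
ring 2209 [ 70.04 131.49  14.95] [ 70.09 130.24]
short 28 1283 [ 70.16 129.71] 70.45
short 40 1262 [ 70.34 129.85] 70.57
a max of key [59.17878535 59.39431812] mouth a [72.21392521 72.65170566]
[431.74432877   8.25579296 114.42979786] [ 0.43834107  0.30505199 -3.1459911 ] 8.6833
ring 2168 [ 70.13 131.43  15.  ] [ 70.18 130.25]
short 28 1280 [ 70.16 129.77] 70.43
short 40 1269 [ 70.34 129.89] 70.55
a max of key [59.2033873  59.44574853] mouth a [72.21424026 72.6312106 ]
[431.74321987   8.11489642 114.43405704] [ 0.94582441  0.88533094 -3.85064204] 8.7333
```

Key and socket now agree within about 0.4 mm. I'll advance along the axis in small steps, watching the force.

Request:
{"fn": "jog_arm", "kwargs": {"series": [[0.2,-0.042,0.02,0,0,0,1],[0.2,-0.026,0,0,0,0,1],[0.2,-0.026,0,0,0,0,1],[0.1,-0.013,0,0,0,0,1],[0.1,-0.013,0,0,0,0,1]]}}

```text
clock: 9.15
tcp_pos: [448.2, 4.9, 114.8]
ee_rot: [3.13, -0.098, 1.441]
contact_force: [-0.8, 0.2, -3.4]
opening: 15.6
gripper_force: 61.3
```

Request:
{"fn": "jog_arm", "kwargs": {"series": [[0.1,-0.013,0,0,0,0,1],[0,0,0,0,0,0,1]]}}

```text
clock: 9.32
tcp_pos: [450.3, 4.8, 114.8]
ee_rot: [3.13, -0.098, 1.441]
contact_force: [1.0, 0.4, -2.6]
opening: 15.4
gripper_force: 61.3
```

```bash
python3 m.py
```

```text
ring 1153 [    529.64 -328153.44  328302.46] [ 71.23 133.71]
short 28 1258 [ 70.22 130.11] 70.4
short 40 1269 [ 70.34 130.29] 70.5
a max of key [64.88875452 65.2638109 ] mouth a [78.01405204 78.44270324]
[450.08244549   4.8339331  114.81254039] [-0.48105225 -0.05202626 -3.06076905] 9.3667
```

The tip is about 5 mm inside with no force, so I continue.

Request:
{"fn": "jog_arm", "kwargs": {"series": [[0.15,-0.02,0,0,0,0,1],[0.15,-0.02,0,0,0,0,1],[0.15,-0.02,0,0,0,0,1],[0,0,0,0,0,0,1]]}}

```text
clock: 9.7
tcp_pos: [459.5, 3.8, 114.8]
ee_rot: [3.13, -0.098, 1.441]
contact_force: [0.8, 3.1, -3.2]
opening: 15.5
gripper_force: 61.3
```

Request:
{"fn": "jog_arm", "kwargs": {"series": [[0.15,-0.02,0,0,0,0,1],[0.15,-0.02,0,0,0,0,1],[0.15,-0.02,0,0,0,0,1],[0,0,0,0,0,0,1]]}}

```text
clock: 10.03
tcp_pos: [468.5, 2.5, 114.8]
ee_rot: [3.13, -0.098, 1.441]
contact_force: [-0.5, 4.3, -2.2]
opening: 15.7
gripper_force: 61.4
```

Request:
{"fn": "jog_arm", "kwargs": {"series": [[0.08,-0.005,0,0,0,0,1],[0.08,-0.005,0,0,0,0,1],[0.05,-0.006,0,0,0,0,1],[0,0,0,0,0,0,1]]}}

```text
clock: 10.37
tcp_pos: [472.1, 2.1, 114.8]
ee_rot: [3.13, -0.098, 1.441]
contact_force: [-1.6, 4.2, -2.7]
opening: 15.5
gripper_force: 61.5
```

Request:
{"fn": "jog_arm", "kwargs": {"series": [[0.05,-0.006,0,0,0,0,1],[0,0,0,0,0,0,1]]}}

```text
clock: 10.53
tcp_pos: [473.0, 1.9, 114.8]
ee_rot: [3.13, -0.098, 1.441]
contact_force: [-1.8, 4.0, -3.2]
opening: 15.2
gripper_force: 61.5
```

Request:
{"fn": "jog_arm", "kwargs": {"series": [[0.05,-0.006,0,0,0,0,1],[0.05,-0.006,0,0,0,0,1],[0,0,0,0,0,0,1]]}}

```text
clock: 10.78
tcp_pos: [473.9, 1.6, 114.6]
ee_rot: [3.132, -0.097, 1.441]
contact_force: [-5.3, 3.3, -0.3]
opening: 15.5
gripper_force: 61.9
```

Request:
{"fn": "jog_arm", "kwargs": {"series": [[0.05,-0.006,0,0,0,0,1],[0.05,-0.006,0,0,0,0,1],[0,0,0,0,0,0,1]]}}

```text
clock: 11.03
tcp_pos: [474.4, 1.3, 114.2]
ee_rot: [3.135, -0.096, 1.442]
contact_force: [-8.9, 3.8, -0.2]
opening: 15.5
gripper_force: 62.4
```

Force rises at the expected depth, so the arm is seated. I release, rise, and check.

Request:
{"fn": "jog_arm", "kwargs": {"series": [[-0.04,0,0,0,0,0,1],[0,0,0,0,0,0,0],[0,0,0,0,0,0,0],[0,0,0,0,0,0,0],[0,0,0,0,0,0,0]]}}

```text
clock: 11.45
tcp_pos: [476.9, 0.8, 115.1]
ee_rot: [3.129, -0.097, 1.44]
contact_force: [0.4, 1.2, -0.5]
opening: 42.7
gripper_force: 0.0
```

Request:
{"fn": "jog_arm", "kwargs": {"series": [[0,0,0.8,0,0,0,0],[0,0,0.8,0,0,0,0],[0,0,0.6,0,0,0,0],[0,0,0,0,0,0,0]]}}

```text
clock: 11.78
tcp_pos: [477.8, 1.2, 160.9]
ee_rot: [3.126, -0.098, 1.44]
contact_force: [0.3, -0.5, 0.6]
opening: 42.4
gripper_force: 0.0
```

Run:
```python
from h import *
im,d=grab_frame("wrist");ci=camera_info("wrist");s=status.read_state();T=s["tcp_pos"];print(T,s["ee_rot"],s["contact_force"],s["clock"])
cv2.imwrite("pics/w3.png",im)
P=cloud(ci,d);v=d>0;e=np.array([.991,-.131,0]);n=np.array([.131,.991,0])
Q=P-T;a=Q@e;b=Q@n;h=P[...,2]
for lo in range(-30,60,6):
    k=v&(b>lo)&(b<lo+6)&(abs(a)<14)&(h>95)&(h<145)
    if k.sum()>20: print(lo,k.sum(),np.percentile(a[k],[2,98]).round(1),h[k].min().round(1))
```

```text
[477.2786418    1.08047697 159.82599611] [ 3.12734345 -0.09761657  1.44035583] [ 0.07813086 -0.07759266 -0.51139343] 11.8333
-30 245 [-13.2   4. ] 107.8
-24 247 [-13.2   3.4] 109.1
-18 254 [-13.5   3.3] 108.2
-12 263 [-13.5   3.3] 109.3
-6 266 [-13.5   3.2] 110.3
0 276 [-13.8   3.2] 110.4
6 287 [-13.8   3.2] 111.0
12 291 [-13.8   3.2] 111.4
18 298 [-13.8   3.1] 111.8
24 302 [-13.8   3.1] 112.7
30 290 [-13.6   2.5] 113.6
36 297 [-13.5   2.5] 113.5
42 310 [-13.9   2.4] 113.9
48 329 [-13.8   2.4] 114.9
54 370 [-13.7   4.6] 115.5
```

View pics/w3.png

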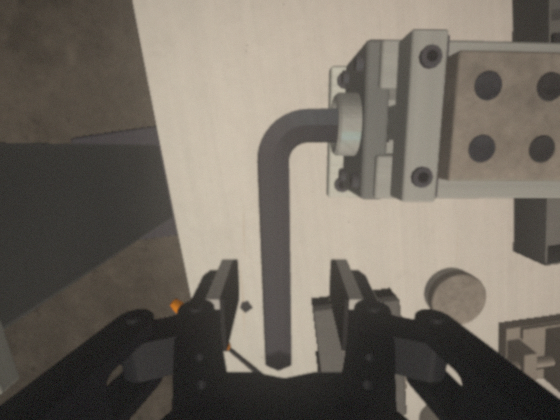

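The view shows the key seated: bend next to the spindle ring at (125,335), lever pointing right and sagging 0.09 rad, long arm ~31 mm in front of the mouth. Next I move to 120 mm out, nearly close the fingers and come down on the lever.

Request:
{"fn": "jog_arm", "kwargs": {"series": [[-0.2,-0.8,0,0,0,0,0.76],[-0.2,-0.8,0,0,0,0,0.76],[-0.18,-0.8,0,0,0,0,0.76],[0,0,-0.5,0,0,0,0.76],[0,0,-0.6,0,0,0,0.76]]}}

```text
clock: 12.25
tcp_pos: [464.7, -48.1, 136.4]
ee_rot: [3.129, -0.097, 1.438]
contact_force: [0.1, 0.0, 0.2]
opening: 10.5
gripper_force: 0.0
```

Request:
{"fn": "jog_arm", "kwargs": {"series": [[0,0,-0.3,0,0,0,0.76],[0,0,-0.3,0,0,0,0.76],[0,0,0,0,0,0,0.76]]}}

```text
clock: 12.5
tcp_pos: [464.1, -46.5, 123.7]
ee_rot: [3.132, -0.098, 1.441]
contact_force: [-0.7, -1.7, 2.0]
opening: 10.3
gripper_force: 0.5
```

Request:
{"fn": "jog_arm", "kwargs": {"series": [[0.005,0.03,-0.25,0.008,-0.001,0,0.76],[0.005,0.03,-0.25,0.008,-0.001,0,0.76],[0.005,0.04,-0.25,0.008,-0.001,0,0.76],[0.006,0.05,-0.25,0.008,-0.001,0,0.76],[0.007,0.06,-0.25,0.008,-0.001,0,0.76]]}}

```text
clock: 12.92
tcp_pos: [466.2, -42.6, 100.4]
ee_rot: [3.128, -0.162, 1.441]
contact_force: [-1.6, -1.9, 11.6]
opening: 10.4
gripper_force: 4.8
```

Request:
{"fn": "jog_arm", "kwargs": {"series": [[0.008,0.07,-0.25,0.008,-0.001,0,0.76],[0.009,0.075,-0.25,0.008,-0.001,0,0.76],[0.01,0.085,-0.25,0.008,-0.001,0,0.76],[0.01,0.09,-0.25,0.008,-0.001,0,0.76],[0.01,0.1,-0.25,0.008,-0.001,0,0.76]]}}

```text
clock: 13.33
tcp_pos: [467.8, -34.0, 75.6]
ee_rot: [3.127, -0.225, 1.441]
contact_force: [-0.4, -0.6, 12.0]
opening: 10.5
gripper_force: 5.2
```

Request:
{"fn": "jog_arm", "kwargs": {"series": [[0.015,0.11,-0.23,0.008,-0.001,0,0.76],[0.015,0.12,-0.23,0.008,-0.001,0,0.76],[0.015,0.12,-0.2,0.008,-0.001,0,0.76],[0.015,0.12,-0.2,0.008,-0.001,0,0.76]]}}

```text
clock: 13.67
tcp_pos: [469.5, -24.8, 58.5]
ee_rot: [3.127, -0.276, 1.441]
contact_force: [0.9, -2.7, 12.7]
opening: 10.3
gripper_force: 5.3
```

Request:
{"fn": "jog_arm", "kwargs": {"series": [[0.012,0.11,-0.15,0,0,0,0.76],[0.012,0.11,-0.15,0,0,0,0.76],[0.012,0.1,-0.12,0,0,0,0.76],[0,0,0,0,0,0,0.76]]}}

```text
clock: 14.0
tcp_pos: [471.0, -19.4, 50.6]
ee_rot: [3.125, -0.274, 1.44]
contact_force: [-0.2, -7.9, 23.2]
opening: 10.3
gripper_force: 10.1
```

The force has doubled, which means the stop. A little more, hold, then lift off.

Request:
{"fn": "jog_arm", "kwargs": {"series": [[0.005,0.05,-0.12,0,0,0,0.76],[0,0,-0.08,0,0,0,0.76],[0,0,0,0,0,0,0.76],[0,0,0,0,0,0,0.76],[0,0,0,0,0,0,0.76]]}}

```text
clock: 14.42
tcp_pos: [472.2, -18.5, 47.3]
ee_rot: [3.123, -0.274, 1.44]
contact_force: [0.2, -8.5, 28.9]
opening: 10.0
gripper_force: 13.9
```

Request:
{"fn": "jog_arm", "kwargs": {"series": [[0,-0.05,0.3,0,0,0,0.76],[0,-0.2,0.6,0,0,0,0.76],[0,-0.2,1,0,0,0,0.76],[0,0,1,0,0,0,0.76],[0,0,1,0,0,0,0.76]]}}

```text
clock: 14.83
tcp_pos: [468.1, -26.4, 124.1]
ee_rot: [3.131, -0.276, 1.44]
contact_force: [0.1, -0.0, -0.5]
opening: 10.3
gripper_force: 0.0
```

Request:
{"fn": "jog_arm", "kwargs": {"series": [[0,0,1,0,0,0,0.76],[0,0,1,0,0,0,0.76],[0,0,0.5,0,0,0,0.76],[0,0,0,0,0,0,0.76],[0,0,0,0,0,0,0.76]]}}

```text
clock: 15.25
tcp_pos: [468.4, -26.4, 173.3]
ee_rot: [3.13, -0.275, 1.441]
contact_force: [1.0, 0.8, 0.1]
opening: 10.2
gripper_force: 0.0
```

Run:
```python
from h import *
im,d=grab_frame("wrist");ci=camera_info("wrist");s=status.read_state();T=s["tcp_pos"];print(T,s["ee_rot"],s["contact_force"],s["clock"])
P=cloud(ci,d);v=d>0
ec=P[...,0]*.991-P[...,1]*.131-499.0; nc=P[...,0]*.131+P[...,1]*.991-134.8;h=P[...,2]
for lo in range(-120,-10,10):
    k=v&(nc>lo)&(nc<lo+10)&(abs(ec+32)<16)&(h>15)
    if k.sum()>20: print(lo,k.sum(),np.percentile(ec[k],[2,98]).round(1),np.percentile(h[k],[1,50]).round(1))
sc,_=grab_frame("scene");b=cv2.resize(sc[150:300,200:400],(400,300),interpolation=2)
cv2.imwrite("pics/f.png",np.hstack([cv2.resize(im,(400,300)),b]))
```

```text
[467.88735053 -26.3449479  172.68567967] [ 3.13158415 -0.27499144  1.44047377] [-0.34288999 -0.70055472  0.82591357] 15.3
-120 3492 [-40.3 -25.3] [ 38.1 253.9]
-110 10141 [-47.6 -16.5] [ 46.9 252.4]
-100 2477 [-47.4 -16.6] [ 50.8 198.3]
-90 260 [-40.  -23.2] [55.2 60.9]
-80 293 [-40.4 -23.4] [62.  68.1]
-70 301 [-40.3 -23.7] [69.1 74.7]
-60 330 [-40.6 -23.4] [75.7 81.7]
-50 366 [-40.5 -23.5] [82.7 88.3]
-40 398 [-40.8 -23.8] [89.7 95.3]
-30 430 [-40.7 -24. ] [ 96.4 101.9]
-20 484 [-40.7 -22.8] [102.5 108.9]
```

View pics/f.png

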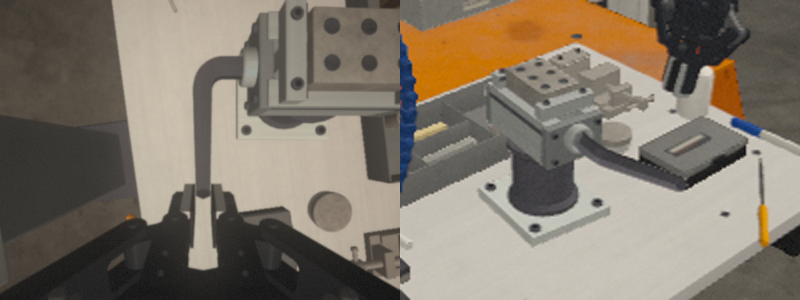

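Final views show the lever hanging at 0.594 rad, which puts the spindle at about 0.50-0.53 after the 0.09 rad sag. The short arm is home (long arm 32 mm in front of the mouth), the file and tin are unmoved and the gripper is clear. I'm handing in.

```bash
python3 -c "
from h import *
print(close_job())"
```

```text
the job is handed in; nothing more can be done
None
```

The job is handed in at about 15 s, with no verdict returned. By my last measurements the spindle stands at its stop (about 0.50–0.53 rad), the key's short arm is home in the socket, and the gripper has let go. The file and tin look undisturbed. The screwdriver was out of the final view, but nothing went near it.

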